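# Make up two furniture sample kits on the joinery bench

## Task

Make up the two sample kits: the bun foot and the steel ferrule go in the rectangular tray, the square foot and the knob in the round tray, each standing upright in a bay of its own. One of these parts is boxed in behind the tall tin, so lift the tin aside and stand it on the square rubber pad while you need the room, and finish with the tin standing back in the middle of its round cork mat. Do not knock over any of the parts or the tin.

Things in the scene. Friction and masses are not known exactly. Their poses are not given: they have to be found in the camera images.
- bun_foot: Turned dark-wood bun foot, solid, barrel-shaped, the fattest part: 54 mm high, 56 mm diameter between heights 20 and 44 mm, narrowing to 42 mm at the flat bottom and top, a small steel stud in the middle of the top. About 80 g. Origin at the centre of its underside, z up. Grip it across the belly, 32 mm up or a little higher.
- ferrule: Plain steel tube (leg ferrule), standing on end, open at both ends: 42 mm outside, 35 mm inside diameter, 55 mm high. About 90 g. Origin at the centre of its underside, z up.
- square_foot: Square dark-wood furniture foot: a 40 x 40 mm base plate 10 mm thick, with a 34 x 34 mm block on it up to 58 mm height, a small steel stud in the top. About 60 g. Origin at the centre of its underside, z up, x and y square to the sides.
- knob_pull: Dark-wood cabinet knob standing on its flange: flange 34 mm diameter, 7 mm thick; stem 22 mm diameter; round head of 36 mm diameter between heights 32 and 48 mm, no stud, top at 57 mm (head starts at 26 mm). About 50 g. Origin at the centre of its underside, z up. Grip it by the head.
- tin: Tall closed metal tin, upright: 66 mm diameter (67 mm at the paper band), 135 mm high, the top 10 mm being a dark lid of 62 mm diameter. About 350 g. Starts on its cork mat. Origin at the centre of its underside, z up.
- tin_mat: Round cork mat of 100 mm diameter and 1 mm thickness lying on the table, the tin's own place; the tin standing on it has its origin at table height (the mat gives way). Origin at its centre, on the table. Its x axis points to the part that is boxed in behind the tin, whose centre is 64 to 68 mm from the mat's centre (it stands with its near edge over the mat's rim, its underside at table height).
- pad: Square rubber pad 95 x 95 mm, 3 mm thick, fixed to the table, empty: the place to set the tin aside. It lies at the far left or far right; a sanding block 22 mm high lies on the opposite side, and two thin wood offcuts (10 mm) lie between the parts: leave these where they are if you can, but they do not count. Origin at the centre of its underside, on the table.
- long_tray: Rectangular light-wood tray fixed to the table: outside 84 mm along its x, 163 mm along its y, 16 mm high; walls, floor and the one divider 5 mm thick. The divider, at y = 0 and as high as the walls, parts it into two equal bays 74 mm square with centres at y = +39 and y = -39 mm. Origin at the centre of its underside; the floor is 5 mm above it.
- round_tray: Round light-wood tray fixed to the table: outside diameter 176 mm, 16 mm high, wall and floor 5 mm thick. A divider 5 mm thick along its x axis, as high as the wall, parts it into two half-round bays; good spots are at y = +40 and y = -40 mm. Origin at the centre of its underside; the floor is 5 mm above it.

How it is judged:
By the outcome, as a careful person would: the job done as asked, in the order asked, and still so for the second after the job is handed in, with the robot touching nothing.
It also fails if it takes over 144 s, if anything falls off the work surface, if the arm or the gripper's body presses on something with over 40 N, if the wrist force passes 120 N, or if a joint passes its speed limit or range.

## Robot

A 6-joint arm with a two-finger parallel gripper is mounted at the origin on the work surface. World frame = base frame: x ahead of the robot, y to its left, z up, the work surface at z = 0. Lengths are in mm, angles in rad, forces in N, time in s.
With the tool pointing down it reaches from about 400 to 925 mm from the base axis. Payload 12.5 kg.
Tool frame: the origin (TCP) lies midway between the tips of the shut fingers; the grasp point (between the pads) lies 19 mm behind it; z points along the fingers, y is the direction in which the jaws open and shut (so a half turn about z gives the same grasp; the last joint's range is limited). The gripper opens to 95 mm and grips with 3 to 60 N. Pads are 20 mm wide; open, the fingers measure 119 mm over their backs; the gripper's body (75 mm by 180 mm) begins 59 mm behind the grasp point.
Start: joints at [1.192, 0.491, 1.559, -0, 1.092, -0.106], TCP at [168.375, 601.911, 214.661] pointing down, gripper open.
Joint ranges: [-3.1, 3.1], [-0.84, 2.19], [0.05, 2.79], [-1.13, 4.28], [0.06, 2.93], [-2.69, 2.69]. Speed limits (rad/s): [2.22, 2.22, 2.79, 3.14, 3.14, 3.14].

## Interface

Orientations are given as [roll, pitch, yaw] about the fixed x, y, z axes, in that order (R = Rz(yaw) Ry(pitch) Rx(roll)).
In Python, from cell import env gives the robot as it stands.
- The arm moves only by the tool servo_tool, never from a script. Its argument "plan" is a list of rows, each a list of 7 numbers: the shift along the tool's x, y, z in m, then the turn, a rotation vector about the tool's x, y, z in degrees, then the opening in per cent of the stroke, from 0 (shut) to 100 (fully open). In form: [[dx, dy, dz, wx, wy, wz, jaw], ...]. A call has 1 to 8 rows; each row shifts and turns the pose as measured when the row begins, along the tool's axes as they then stand; what a row does not reach is not made up. A row lasts 1/12 s, in which the tool goes at most 41.7 mm and 7.16 degrees, less where a joint would pass 70% of its speed; a pose out of reach is approached as far as the arm can. A call is refused whole if a number of a shift passes 0.0417 or a number of a turn 7.16, either way. A call with a gripper value outside its range is refused whole. The fingers move at their own pace and stop on an object; the grip force is fixed at half the most. Time passes only in rows, so rows that do not move let the fingers close. It gives the time, the measured TCP pose, the force and the opening at its end, in the units of the state.
- env.state(): the state, without advancing time (a new reading comes with each control period).
- env.read_camera(name): name is "scene" or "top"; returns a dict with "img" (400x640x3 uint8, blue, green, red), "intrinsics" (3x3 intrinsics, pixels), "k1" (the pictures are not rectified: a ray, as slopes to the right and down, at radius r is drawn at 1 + k1 r^2 times it, then the intrinsics apply), "R" (3x3) and "t" (3): a world point X has camera coordinates R X + t. Camera axes: x right, y down, z forward; pixel columns grow to the right and rows downward; lengths in mm; the calibration is good to about 2 mm. A picture is of the moment at which its call begins. There is no depth.
- env.job_done(): hands the job in, once; it reports no verdict.
The state is a dict: "t": time; "joints": joint angles; "qvel": joint speeds; "tau": joint torques, N m; "eef_pos": TCP position; "tcp_rot": TCP orientation; "ft_force": force on the tool from outside, world axes, zero at the start; "moment": the same for the moment, N m; "opening": opening from 0.0 (shut) to 1.0 (fully open).
Only numpy, scipy, OpenCV 4.12 (cv2) and the standard library are available. Lean on these libraries where they do the work, as an engineer would, in place of code of your own. Each camera call takes 0.05 s, during which the arm holds its last target. There are 200 camera calls.

## Working session

There is one attempt and no reset: what is moved stays moved. The work goes in short steps, Python scripts to look and compute and a tool call to move; the robot and the scene stay as the last step left them, time stands still between calls to the robot, and variables do not carry over. Pictures are saved under pics/ and viewed, about 12 in all and at most 16, crops included, and the job is handed in when it is done.

Besides the shell and the picture viewer there is one more tool, called after "Call:" as name(argument=value, ...) on one line, values as JSON. servo_tool: Moves the arm, as the interface text tells. Its arguments: {"type":"object","properties":{"plan":{"type":"array","items":{"type":"array","items":{"type":"number"}}}},"required":["plan"]}

```bash
ls; mkdir -p pics; cat > h.py <<'E'
import numpy as np, cv2
from cell import env
def snap(n,f=None):
    c=env.read_camera(n)
    if f: cv2.imwrite('pics/'+f,c['img'])
    return c
def ray(c,u,v):
    K=np.array(c['intrinsics']); d=np.array([(u-K[0,2])/K[0,0],(v-K[1,2])/K[1,1]])
    s=d.copy()
    for _ in range(20): s=d/(1+c['k1']*(s@s))
    R=np.array(c['R']);t=np.array(c['t'])
    return -R.T@t, R.T@np.array([s[0],s[1],1.])
def onz(c,u,v,z):
    o,d=ray(c,u,v); return o+d*(z-o[2])/d[2]
def tri(c1,p1,c2,p2):
    o1,d1=ray(c1,*p1);o2,d2=ray(c2,*p2)
    s=np.linalg.lstsq(np.c_[d1,-d2],o2-o1,rcond=None)[0]
    a=o1+s[0]*d1;b=o2+s[1]*d2
    return (a+b)/2,np.linalg.norm(a-b)
def proj(c,X):
    p=np.array(c['R'])@np.array(X,float)+np.array(c['t']); s=p[:2]/p[2]; s=s*(1+c['k1']*(s@s))
    K=np.array(c['intrinsics']); return np.array([K[0,0]*s[0]+K[0,2],K[1,1]*s[1]+K[1,2]])
E
python3 - <<'E'
from h import *
print(env.state())
for n in('scene','top'):
    c=snap(n,n+'0.png'); print(n,c['intrinsics'],c['k1'],-np.array(c['R']).T@c['t'],c['R'])
    
E
```

```text
pics
{'t': 0.0, 'joints': array([ 1.19238286e+00,  4.91534763e-01,  1.55945617e+00, -1.93200630e-05,
        1.09169106e+00, -1.05641732e-01]), 'qvel': array([-0.00069713,  0.00031759, -0.00044232, -0.00033218, -0.00156885,
        0.002288  ]), 'tau': array([ 1.92448519e-03, -6.12647510e+01, -2.58174008e+01,  6.92636962e-02,
        4.82207327e-02, -8.37184189e-05]), 'eef_pos': array([168.29247433, 601.66049087, 214.07483906]), 'tcp_rot': array([-3.14050759e+00, -9.78256389e-05,  2.86882979e+00]), 'ft_force': array([-0.66209499, -0.47838967,  0.11397858]), 'moment': array([ 0.03077757,  0.03657595, -0.04494995]), 'opening': 0.9997796368418812}
scene [[477.27032896   0.         313.99478781]
 [  0.         477.27032896 207.78372994]
 [  0.           0.           1.        ]] -0.07447012192510234 [1264.28762384  708.03609026  799.26571882] [[-0.69700556  0.71694771 -0.01300845]
 [ 0.43347966  0.40683245 -0.80410369]
 [-0.57120804 -0.56610364 -0.59434673]]
top [[495.86252933   0.         326.47742917]
 [  0.         495.86252933 197.4998724 ]
 [  0.           0.           1.        ]] -0.09037684277189445 [ 420.53741348   10.09647127 1258.75322441] [[ 0.00450697 -0.99997782  0.00490452]
 [-0.99511666 -0.00496856 -0.09858068]
 [ 0.09860286 -0.00443627 -0.99511698]]
```

View pics/scene0.png

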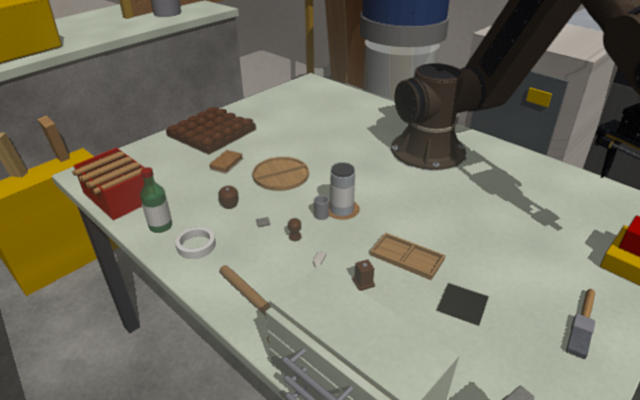

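View pics/top0.png

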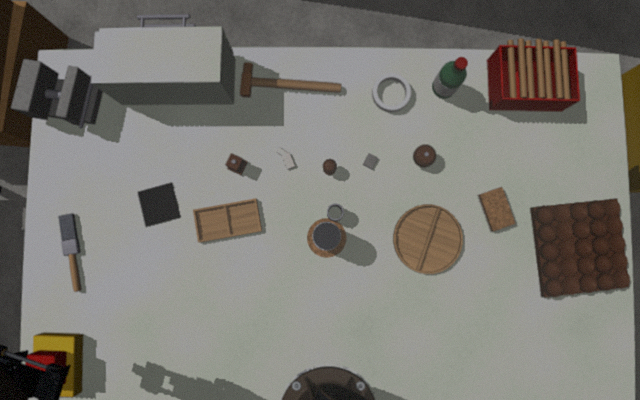

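The top view (x up, y left) shows the pad at (159,204), long tray (228,221), round tray (428,239), tin (327,236), ferrule (335,212), square foot (236,163), knob (330,167) and bun foot (425,156). The scene view agrees. Next I'll enlarge both.

```bash
python3 - <<'E'
from h import *
a=cv2.imread('pics/top0.png')[135:285,125:475]; cv2.imwrite('pics/topz.png',cv2.resize(a,None,fx=2.28,fy=2.28,interpolation=cv2.INTER_CUBIC))
a=cv2.imread('pics/scene0.png')[145:335,200:500]; cv2.imwrite('pics/scenez.png',cv2.resize(a,None,fx=2.6,fy=2.6,interpolation=cv2.INTER_CUBIC))
E
```

```text
(no output)
```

View pics/topz.png

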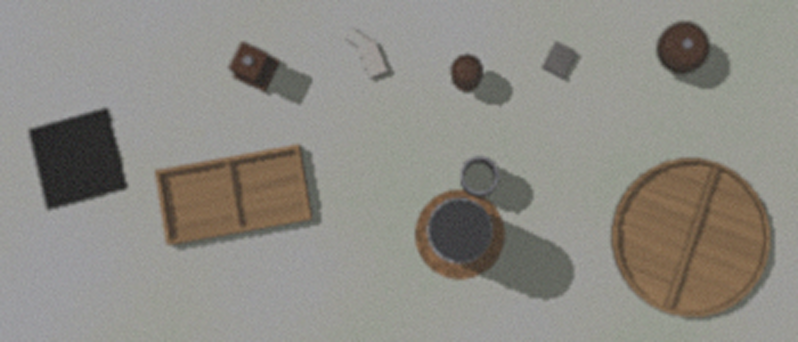

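View pics/scenez.png

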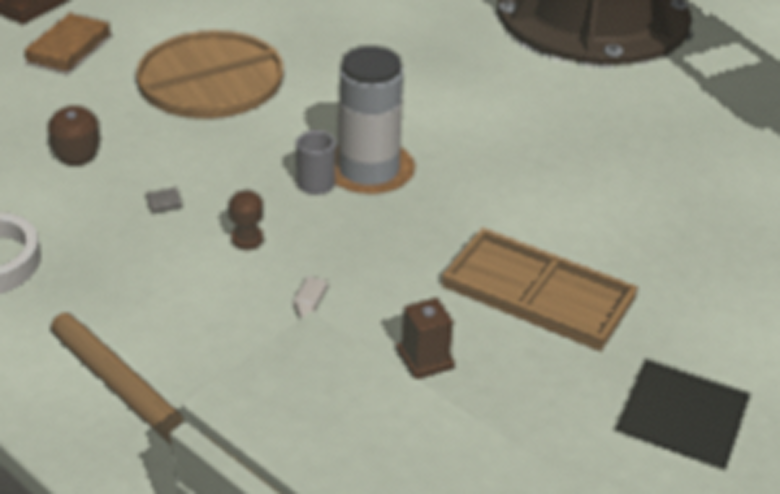

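Both crops are clear. The mat's x axis points at the ferrule, so that is the boxed-in part. I'll triangulate features from both views and check them against the given sizes.

```bash
cat > m.py <<'E'
from h import *
T=snap('top');S=snap('scene')
T_=lambda u,v:((u+.5)/2.28-.5+125,(v+.5)/2.28-.5+135)
S_=lambda u,v:((u+.5)/2.6-.5+200,(v+.5)/2.6-.5+145)
np.set_printoptions(precision=1,suppress=True)
if __name__=='__main__':
    for n,a,b in [('sq stud',(247,61),(430,312)),('bun stud',(688,43),(71,115)),('lid',(461,230),(371,63)),('ferr rim',(479,174),(316,140)),('knob head',(466,72),(246,207)),
     ('tray c1',(156,170),(637,290)),('c2',(299,146),(484,231)),('c3',(312,219),(442,278)),('roundtray',(691,237),(209,72)),('pad1',(108,109),(645,361)),('pad3',(48,208),(749,393)),('pad',(77,158.5),(683,412))]:
        print(n,*tri(T,T_(*a),S,S_(*b)))
    def mask(c,x0,y0,x1,y1,lo,hi):
        h=cv2.cvtColor(cv2.GaussianBlur(c['img'],(3,3),0),cv2.COLOR_BGR2HSV); m=np.zeros(h.shape[:2],np.uint8)
        m[y0:y1,x0:x1]=cv2.inRange(h,lo,hi)[y0:y1,x0:x1]
        k=cv2.findContours(m,cv2.RETR_EXTERNAL,cv2.CHAIN_APPROX_NONE)[0]
        return max(k,key=cv2.contourArea)
    W=((0,60,40),(25,255,255)); B=((0,60,10),(25,255,120)); D=((0,0,0),(180,255,70))
    def show(n,c,k,z):
        p=np.array([onz(c,*q,z)[:2] for q in k[:,0,:].astype(float)]).astype(np.float32)
        (x,y),r=cv2.minEnclosingCircle(p); R=cv2.minAreaRect(p); E=cv2.fitEllipse(p)
        print(n,z,'circ',np.array([x,y,r]),'rect',np.array(R[0]),np.array(R[1]),R[2],'ell',np.array(E[0]),np.array(E[1]))
    show('ltray T',T,mask(T,185,190,270,250,*W),16); show('ltray S',S,mask(S,360,225,450,285,*W),16)
    show('rtray T',T,mask(T,388,200,468,280,*W),16); show('rtray S',S,mask(S,245,150,315,195,*W),16)
    show('mat T',T,mask(T,300,210,352,262,*W),1)
    show('pad T',T,mask(T,130,175,190,235,*D),3); show('pad S',S,mask(S,430,275,495,330,*D),3)
    show('bun T',T,mask(T,405,138,445,175,*B),32); show('bun S',S,mask(S,212,180,245,212,*B),32)
    show('knob T',T,mask(T,315,150,340,180,*B),40)
    show('sq T',T,mask(T,220,148,250,180,*B),58)
    show('lid T',T,mask(T,308,220,345,252,*D),135)
    for n,a,b in [('rt div',(717,166),(671,308)),('lt div',(234,158),(243,226))]:
        p,q=onz(T,*T_(*a),16),onz(T,*T_(*b),16); print(n,p,q,np.degrees(np.arctan2(*(q-p)[1::-1])))
    for z in (0,58): print(z,onz(T,*T_(247,61),z)) 
E
python3 m.py
```

```text
sq stud [627.3 235.2  57.3] 0.706852677072617
bun stud [ 650.4 -242.4   53.2] 0.6643403018979784
lid [445.2   4.  129.6] 0.8017082476437369
ferr rim [506.5 -15.4  55.7] 0.6652131993737941
knob head [619.7  -1.9  39.9] 1.1121508042685664
tray c1 [499.7 342.7  64.6] 33.17455371191484
c2 [524.2 191.4  62.2] 37.489971877969204
c3 [474.  159.3 -48.8] 40.5541698732063
roundtray [ 441.6 -252.7    6.6] 1.0839638664679965
pad1 [566.7 395.3  63.2] 28.115797512336297
pad3 [469.3 467.4   1.5] 1.0806563354456669
pad [525.8 436.2  -0.3] 0.1864196474565661
ltray T 16 circ [484.4 254.9  89.7] rect [485.3 254.5] [ 83.7 162.9] 10.719270706176758 ell [485.4 254.1] [ 92.3 198.1]
ltray S 16 circ [493.4 259.9  93. ] rect [494.3 259.3] [ 97.4 166.6] 10.529335021972656 ell [493.9 260.4] [105.2 207.4]
rtray T 16 circ [ 441.9 -250.9   87.7] rect [ 440.7 -251.3] [172.5 170.7] 89.62242126464844 ell [ 441.1 -250.8] [170.9 173.3]
rtray S 16 circ [ 448.5 -240.3   95.9] rect [ 450.4 -242.4] [184.1 171.8] 43.05137252807617 ell [ 450.  -241.9] [171.7 187.8]
mat T 1 circ [443.9   5.   49. ] rect [444.2   4.6] [94.8 96
[... 351 characters left out ...]
0.44484880566596985 ell [ 651.2 -241.7] [45.2 50.3]
bun S 32 circ [ 648.  -235.5   50.9] rect [ 653.6 -239.9] [101.1  48.2] 51.729156494140625 ell [ 652.7 -237.9] [48.  98.3]
knob T 40 circ [621.    0.3  14.7] rect [621.8  -0.8] [25.6 26.6] 14.482316970825195 ell [621.4  -0.7] [24.7 27.6]
sq T 58 circ [623.6 233.6  21. ] rect [624.5 233.2] [31.3 34.4] 64.74696350097656 ell [624.7 232.6] [33.1 37.4]
lid T 135 circ [444.9   3.3  29.4] rect [444.5   3.5] [54.2 54.3] 0.2541249394416809 ell [445.    3.5] [54.  56.7]
rt div [ 519.6 -280.5   16. ] [ 363.4 -227.4   16. ] 161.21425933841863
lt div [525.9 254.5  16. ] [450.9 242.8  16. ] -171.16154811116758
0 [637.3 245.6   0. ]
58 [627.4 234.8  58. ]
```

Measurements agree with the sizes: stud heights 57 and 53 mm, ferrule rim 56 mm, ferrule to mat 65.7 mm, tray sizes right. At yaw 90° the tool axes are x = world y, y = world x and z down. I'll turn to that yaw and go over the tin at (445, 4).

Call:
servo_tool(plan=[[0,0,0,0,0,7.1,100],[0,0,0,0,0,7.1,100],[0,0,0,0,0,7.1,100],[0,0,0,0,0,7.1,100],[0,0,0,0,0,7.1,100],[0,0,0,0,0,7.1,100],[0,0,0,0,0,7.1,100],[0,0,0,0,0,7.1,100]])

```text
t: 0.87
eef_pos: [168.0, 601.1, 212.7]
tcp_rot: [-3.139, 0.003, 1.867]
ft_force: [0.0, 0.6, -0.9]
opening: 1.002
```

Call:
servo_tool(plan=[[0,0,0,0,0,7.1,100],[0,0,0,0,0,7.1,100],[0,0,0,0,0,3.4,100],[0,0,0,0,0,0,100]])

```text
t: 1.2
eef_pos: [167.9, 600.7, 211.9]
tcp_rot: [-3.14, 0.005, 1.547]
ft_force: [-0.8, -0.8, -0.3]
opening: 1.0
```

Call:
servo_tool(plan=[[-0.015,0.035,0,0,0,0,100],[-0.015,0.035,0,0,0,0,100],[-0.015,0.035,0,0,0,0,100],[-0.015,0.035,0,0,0,0,100],[-0.015,0.035,0,0,0,0,100],[-0.015,0.035,0,0,0,0,100],[-0.015,0.035,0,0,0,0,100],[-0.015,0.03,0,0,0,0,100]])

```text
t: 1.87
eef_pos: [445.9, 475.0, 211.1]
tcp_rot: [-3.138, 0.005, 1.579]
ft_force: [-0.1, 0.0, 0.2]
opening: 0.999
```

Call:
servo_tool(plan=[[-0.04,0,0,0,0,0,100],[-0.04,0,0,0,0,0,100],[-0.04,0,0,0,0,0,100],[-0.04,0,0,0,0,0,100],[-0.04,0,0,0,0,0,100],[-0.04,0,0,0,0,0,100],[-0.04,0,0,0,0,0,100],[-0.04,0,0,0,0,0,100]])

```text
t: 2.53
eef_pos: [455.6, 144.1, 209.3]
tcp_rot: [-3.138, 0.005, 1.601]
ft_force: [0.4, -0.3, -0.0]
opening: 0.999
```

Call:
servo_tool(plan=[[-0.038,0,0,0,0,0,100],[-0.038,0,0,0,0,0,100],[-0.038,0,0,0,0,0,100],[-0.036,0,0,0,0,0,100],[0,0,0,0,0,0,100]])

```text
t: 2.95
eef_pos: [459.4, -18.2, 210.9]
tcp_rot: [-3.14, 0.006, 1.611]
ft_force: [0.3, 0.3, 0.0]
opening: 0.996
```

Call:
servo_tool(plan=[[0.011,-0.007,0,0,0,1.2,100],[0.011,-0.007,0.01,0,0,1.1,100],[0,0,0.02,0,0,0,100],[0,0,0,0,0,0,100]])

```text
t: 3.28
eef_pos: [444.7, 1.0, 180.8]
tcp_rot: [3.14, 0.007, 1.571]
ft_force: [-0.1, 0.9, -0.3]
opening: 1.0
```

Call:
servo_tool(plan=[[0.003,0,0.025,0,0.4,0,100],[0,0,0.025,0,0,0,100],[0,0,0.025,0,0,0,100],[0,0,0.02,0,0,0,100],[0,0,0.008,0,0,0,100],[0,0,0,0,0,0,100]])

```text
t: 3.78
eef_pos: [447.8, 5.4, 77.8]
tcp_rot: [3.135, -0.0, 1.583]
ft_force: [-0.5, 0.4, -0.5]
opening: 1.003
```

```bash
python3 - <<'E'
from h import *
s=env.state(); print(s['eef_pos'],s['tcp_rot'],s['ft_force'])
a=snap('top')['img'][170:300,250:410]; b=snap('scene')['img'][90:240,260:420]
f=lambda i:cv2.resize(i,(400,375),interpolation=cv2.INTER_CUBIC)
cv2.imwrite('pics/p5.png',np.hstack([f(a),f(b)]))
E
```

```text
[447.8383899    5.36867653  77.84724553] [ 3.13525065e+00 -2.24278116e-04  1.58310549e+00] [-0.46366264  0.44718979 -0.51396476]
```

View pics/p5.png

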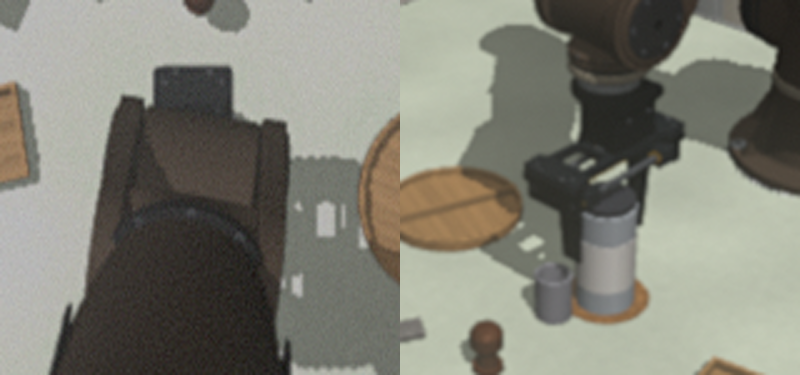

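The fingers straddle the tin, clear of the ferrule. I'll shift 3 mm to centre on it and close.

Call:
servo_tool(plan=[[-0.001,-0.003,0,0,0,0,100],[0,0,0,0,0,0,80],[0,0,0,0,0,0,60],[0,0,0,0,0,0,50],[0,0,0,0,0,0,40],[0,0,0,0,0,0,40],[0,0,0,0,0,0,40],[0,0,0,0,0,0,40]])

```text
t: 4.55
eef_pos: [446.9, 4.0, 83.9]
tcp_rot: [3.126, 0.001, 1.584]
ft_force: [-0.8, -0.4, -3.7]
opening: 0.692
```

Call:
servo_tool(plan=[[0,0,-0.015,0.9,0,0.7,40],[0,0,-0.025,0,0,0,40],[0,0,-0.03,0,0,0,40],[0,0,-0.015,0,0,0,40],[0,0,0,0,0,0,40]])

```text
t: 4.97
eef_pos: [445.1, 4.2, 170.0]
tcp_rot: [-3.133, 0.0, 1.571]
ft_force: [0.4, -0.3, -4.2]
opening: 0.693
```

```bash
python3 - <<'E'
from h import *
S=snap('scene'); b=S['img'][70:260,240:440]; print(env.state()['eef_pos'])
cv2.imwrite('pics/p6.png',cv2.resize(b,None,fx=3,fy=3,interpolation=cv2.INTER_CUBIC))
E
```

```text
[444.78803025   4.24467526 168.82089582]
```

View pics/p6.png

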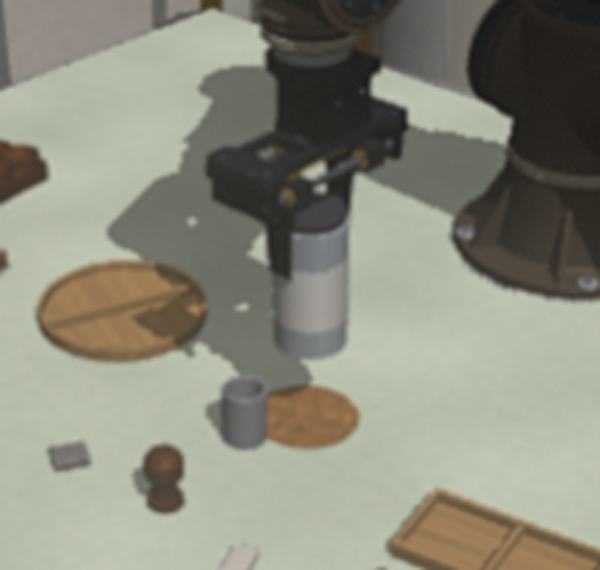

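Tin held upright and clear; the mat is fully visible and the ferrule undisturbed. Now to the pad.

Call:
servo_tool(plan=[[0.02,0.005,0,-0.4,0,0,40],[0.035,0.007,0,0,0,0,40],[0.035,0.007,0,0,0,0,40],[0.035,0.007,0,0,0,0,40],[0.035,0.007,0,0,0,0,40],[0.035,0.007,0,0,0,0,40],[0.035,0.007,0,0,0,0,40],[0.035,0.007,0,0,0,0,40]])

```text
t: 5.68
eef_pos: [496.8, 274.4, 155.6]
tcp_rot: [-3.126, 0.004, 1.561]
ft_force: [1.1, -0.4, -4.2]
opening: 0.692
```

Call:
servo_tool(plan=[[0.035,0.005,0,0,0,0,40],[0.035,0.005,0,0,0,0,40],[0.03,0.005,0,0,0,0,40],[0.02,0.005,0,0,0,0,40],[0.01,0,0,0,0,0,40],[0,0,0,0,0,0,40],[0,0,0,0,0,0,40]])

```text
t: 6.27
eef_pos: [513.4, 415.3, 137.1]
tcp_rot: [-3.11, 0.013, 1.567]
ft_force: [-0.2, -0.3, -3.7]
opening: 0.691
```

```bash
python3 - <<'E'
from m import *
# tin bottom height while it hung over the mat (earlier picture): lowest rim point in scene
o,d=ray(S,343.4,188.2); 
cv2.imwrite('pics/p7s.png',S['img']); cv2.imwrite('pics/p7t.png',T['img'])
s=((468-o[0])*d[0]+(27-o[1])*d[1])/(d[0]**2+d[1]**2); print('tin bottom z at lift',o+s*d)
st=env.state();print(st['eef_pos'],st['tcp_rot'])
b=S['img'][160:340,380:580]
cv2.imwrite('pics/p7.png',cv2.resize(b,None,fx=3,fy=3,interpolation=cv2.INTER_CUBIC))
h=cv2.cvtColor(T['img'],cv2.COLOR_BGR2HSV);m=cv2.inRange(h,(0,60,40),(25,255,255));m[:, :295]=0;m[:,358:]=0;m[:200]=0;m[270:]=0
k=max(cv2.findContours(m,0,1)[0],key=cv2.contourArea);e=cv2.minEnclosingCircle(k);f=cv2.fitEllipse(k);print('mat',onz(T,*f[0],1),f[1],onz(T,*e[0],1))
E
```

```text
tin bottom z at lift [466.8  28.4  89.9]
[513.7 414.6 137.8] [-3.1  0.   1.6]
mat [443.6   5.    1. ] (37.65159225463867, 38.18790817260742) [443.9   5.    1. ]
```

View pics/p7.png

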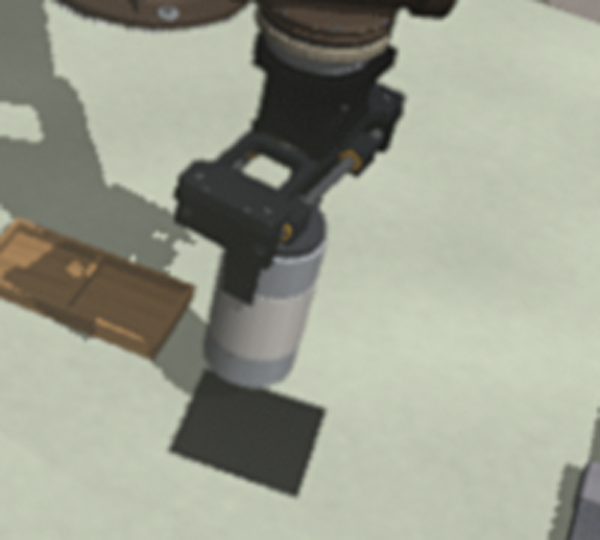

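Tin bottom is 79 mm below the TCP. I'll correct the tilt, centre on the pad and lower most of the way.

Call:
servo_tool(plan=[[0.01,0.006,0,-0.9,0.35,0,40],[0.01,0.006,0,-0.9,0.35,0,40],[0,0,0.01,0,0,0,40],[0,0,0.015,0,0,0,40],[0,0,0.01,0,0,0,40],[0,0,0,0,0,0,40]])

```text
t: 6.87
eef_pos: [529.0, 433.1, 101.5]
tcp_rot: [3.134, -0.002, 1.562]
ft_force: [-0.3, -0.2, -3.4]
opening: 0.688
```

Call:
servo_tool(plan=[[0.002,-0.003,0.006,0.4,0,0,40],[0,0,0.005,0,0,0,40],[0,0,0,0,0,0,40]])

```text
t: 7.12
eef_pos: [525.9, 434.9, 89.1]
tcp_rot: [-3.141, -0.002, 1.561]
ft_force: [0.0, 0.5, -3.1]
opening: 0.693
```

Call:
servo_tool(plan=[[0,0,0.004,0,0,0,40],[0,0,0.001,0,0,0,40],[0,0,0,0,0,0,40]])

```text
t: 7.37
eef_pos: [525.1, 435.7, 86.6]
tcp_rot: [-3.14, -0.003, 1.561]
ft_force: [0.5, -0.0, -3.8]
opening: 0.691
```

Call:
servo_tool(plan=[[0,0,0.002,0,0,0,40],[0,0,0.002,0,0,0,40],[0,0,0,0,0,0,40]])

```text
t: 7.62
eef_pos: [525.3, 436.2, 86.8]
tcp_rot: [3.14, -0.005, 1.561]
ft_force: [0.4, 0.2, -3.0]
opening: 0.694
```

Call:
servo_tool(plan=[[0,0,0.004,0,0,0,40],[0,0,0.003,0,0,0,40],[0,0,0.002,0,0,0,40]])

```text
t: 7.87
eef_pos: [525.8, 436.9, 85.4]
tcp_rot: [3.137, -0.008, 1.562]
ft_force: [-5.9, -4.3, 9.7]
opening: 0.691
```

Contact with the pad. Releasing.

Call:
servo_tool(plan=[[0,0,0,0,0,0,70],[0,0,0,0,0,0,85],[0,0,0,0,0,0,100],[0,0,0,0,0,0,100],[0,0,0,0,0,0,100]])

```text
t: 8.28
eef_pos: [527.1, 437.4, 86.2]
tcp_rot: [3.133, -0.011, 1.562]
ft_force: [-0.1, -0.1, -0.7]
opening: 0.924
```

Call:
servo_tool(plan=[[0,-0.001,-0.005,0,0,0,100],[0,0,-0.015,0,0,0,100],[0,0,-0.03,0.5,-0.6,0,100],[0,0,-0.04,0,0,0,100],[0,0,-0.03,0,0,0,100],[0,0,0,0,0,0,100]])

```text
t: 8.78
eef_pos: [524.9, 436.4, 208.5]
tcp_rot: [-3.136, 0.004, 1.561]
ft_force: [0.6, -0.0, -0.0]
opening: 0.997
```

Call:
servo_tool(plan=[[-0.03,0,0,0,0,0,100],[-0.04,0,0,0,0,0,100],[-0.04,0,0,0,0,0,100],[-0.04,0,0,0,0,0,100],[-0.04,0,0,0,0,0,100],[-0.04,0,0,0,0,0,100],[-0.04,0,0,0,0,0,100],[-0.04,0,0,0,0,0,100]])

```text
t: 9.45
eef_pos: [520.7, 122.1, 210.3]
tcp_rot: [3.141, -0.0, 1.572]
ft_force: [1.4, -0.8, 0.5]
opening: 0.999
```

Call:
servo_tool(plan=[[-0.035,0,0,0,0,0,100],[-0.03,0,0,0,0,0,100],[-0.025,0,0,0,0,0,100],[-0.015,0,0,0,0,0,100],[-0.005,0,0,0,0,0,100],[0,0,0,0,0,0,100]])

```text
t: 9.95
eef_pos: [519.0, -0.0, 210.3]
tcp_rot: [3.14, 0.001, 1.564]
ft_force: [-0.4, 0.1, 0.4]
opening: 1.002
```

```bash
python3 - <<'E'
from m import *
a=S['img'][200:330,420:520]; b=T['img'][170:240,120:190]
f=lambda i:cv2.resize(i,(400,400),interpolation=cv2.INTER_CUBIC)
cv2.imwrite('pics/p8.png',np.hstack([f(a),f(b)]))
E
```

```text
(no output)
```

View pics/p8.png

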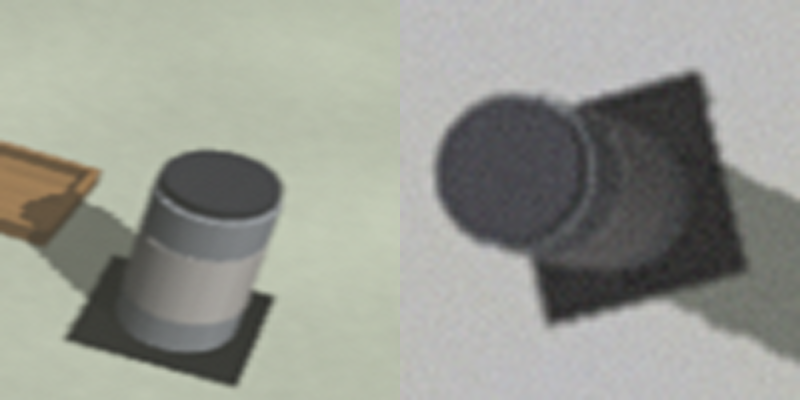

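Tin stands upright on the pad, within it. Now the ferrule at (506.5, -15.4).

Call:
servo_tool(plan=[[-0.008,-0.006,0.02,0,0,0,100],[-0.007,-0.006,0.035,0,0,0,100],[0,0,0.035,0,0,0,100],[0,0,0.025,0,0,0,100],[0,0,0.01,0,0,0,100],[0,0,0,0,0,0,100]])

```text
t: 10.55
eef_pos: [508.8, -6.8, 82.4]
tcp_rot: [3.134, 0.0, 1.574]
ft_force: [-0.2, 0.4, 0.2]
opening: 1.0
```

Call:
servo_tool(plan=[[-0.008,-0.002,0.0,0.4,0,0,100],[0,0,0.02,0,0,0,100],[0,0,0.025,0,0,0,100],[0,0,0.01,0,0,0,100],[0,0,0,0,0,0,100]])

```text
t: 10.97
eef_pos: [509.5, -13.1, 29.5]
tcp_rot: [3.136, 0.001, 1.58]
ft_force: [-1.0, -0.5, 0.3]
opening: 1.002
```

Slightly high but a good grasp height (about 45 mm); I'll nudge lower and centre, then close.

Call:
servo_tool(plan=[[-0.003,-0.004,0.005,0.3,0,0.5,100],[0,0,0.003,0,0,0,100],[0,0,0,0,0,0,80]])

```text
t: 11.22
eef_pos: [506.3, -16.5, 23.4]
tcp_rot: [3.139, 0.002, 1.571]
ft_force: [-0.2, -0.6, -0.6]
opening: 0.966
```

Call:
servo_tool(plan=[[0,0,0,0,0,0,60],[0,0,0,0,0,0,40],[0,0,0,0,0,0,20],[0,0,0,0,0,0,10],[0,0,0,0,0,0,10],[0,0,0,0,0,0,10],[0,0,0,0,0,0,10],[0,0,0,0,0,0,10]])

```text
t: 11.88
eef_pos: [507.5, -16.7, 26.2]
tcp_rot: [3.135, 0.002, 1.571]
ft_force: [-1.1, -1.1, 2.0]
opening: 0.429
```

Call:
servo_tool(plan=[[0,0,-0.015,0.3,0,0,10],[0,0,-0.025,0,0,0,10],[0,0,-0.02,0,0,0,10],[0,0,0,0,0,0,10]])

```text
t: 12.22
eef_pos: [506.2, -16.4, 86.6]
tcp_rot: [-3.137, 0.002, 1.571]
ft_force: [0.0, -0.2, -0.6]
opening: 0.431
```

Call:
servo_tool(plan=[[0.025,-0.002,0,0,0,0,10],[0.035,-0.002,0,0,0,0,10],[0.04,-0.002,0,0,0,0,10],[0.04,-0.002,0,0,0,0,10],[0.035,-0.002,0,0,0,0,10],[0.025,-0.002,0,0,0,0,10],[0.015,0,0,0,0,0,10],[0,0,0,0,0,0,10]])

```text
t: 12.88
eef_pos: [493.2, 206.5, 81.5]
tcp_rot: [-3.138, 0.003, 1.566]
ft_force: [0.4, -0.5, -1.1]
opening: 0.43
```

Call:
servo_tool(plan=[[0.008,-0.001,0,0,0,0,10],[0,0,0.01,0,0,0,10],[0,0,0.02,0,0,0,10],[0,0,0.01,0,0,0,10],[0,0,0,0,0,0,10]])

```text
t: 13.3
eef_pos: [491.3, 213.0, 36.8]
tcp_rot: [-3.136, 0.003, 1.566]
ft_force: [0.1, -0.2, -0.9]
opening: 0.431
```

Call:
servo_tool(plan=[[0.003,0.001,0.004,-0.3,0,0,10],[0,0,0.003,0,0,0,10],[0,0,0.003,0,0,0,10]])

```text
t: 13.55
eef_pos: [492.3, 215.0, 29.6]
tcp_rot: [-3.141, 0.003, 1.563]
ft_force: [-14.2, -1.6, 49.2]
opening: 0.431
```

Firm contact (49 N). Easing up a little and releasing.

Call:
servo_tool(plan=[[0,0,-0.001,0,0,0,10],[0,0,0,0,0,0,45],[0,0,0,0,0,0,60],[0,0,0,0,0,0,75],[0,0,0,0,0,0,75]])

```text
t: 13.97
eef_pos: [493.9, 214.6, 33.2]
tcp_rot: [3.137, 0.002, 1.561]
ft_force: [0.5, -0.8, -0.5]
opening: 0.605
```

Call:
servo_tool(plan=[[0,0,-0.01,0,0,0,75],[0,0,-0.02,0,0,0,100],[0,0,-0.03,0,0,0,100],[0,0,-0.03,0,0,6,100],[0,0,-0.01,0,0,6,100],[0,0,0,0,0,6,100],[0,0,0,0,0,5.5,100],[0,0,0,0,0,0,100]])

```text
t: 14.63
eef_pos: [493.3, 214.3, 141.5]
tcp_rot: [3.137, 0.0, 1.132]
ft_force: [-0.6, 0.1, -0.6]
opening: 0.998
```

Call:
servo_tool(plan=[[0.015,0.023,0,0,0,0,100],[0.018,0.027,0,0,0,0,100],[0.018,0.027,0,0,0,0,100],[0.015,0.023,0,0,0,0,100],[0.005,0.01,0,0,0,0,100],[0,0,0,0,0,0,100]])

```text
t: 15.13
eef_pos: [626.4, 232.9, 143.8]
tcp_rot: [3.139, 0.001, 1.153]
ft_force: [-1.2, 0.4, 0.1]
opening: 1.0
```

```bash
python3 - <<'E'
from m import *
s=env.state(); print(s['eef_pos'],s['tcp_rot'])
a=S['img'][215:315,330:460];
cv2.imwrite('pics/p9.png',cv2.resize(a,None,fx=5,fy=5,interpolation=cv2.INTER_CUBIC))
E
```

```text
[624.2 232.8 143.8] [3.1 0.  1.2]
```

View pics/p9.png

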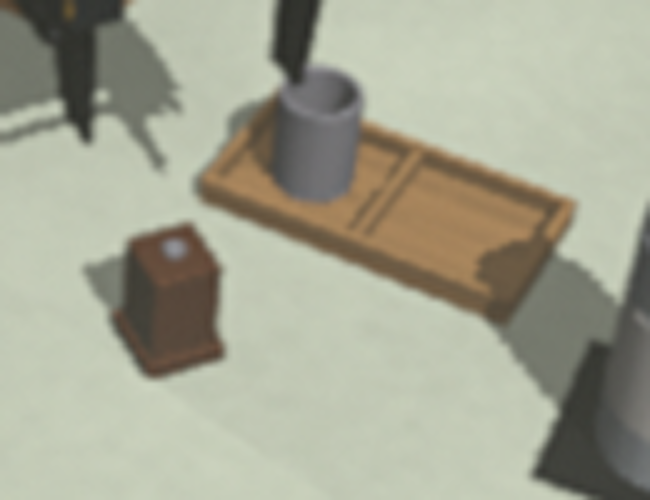

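```bash
python3 - <<'E'
from m import *
q=lambda u,v,z:onz(S,(u+.5)/5-.5+330,(v+.5)/5-.5+215,z)
c=[q(128,243,58),q(188,227,58),q(218,268,58),q(160,290,58)]
for i in range(4):
    d=c[(i+1)%4]-c[i]; print(c[i],np.linalg.norm(d),np.degrees(np.arctan2(d[1],d[0]))%90)
print(np.mean(c,0)); d=q(224,358,0)-q(153,377,0);print(np.linalg.norm(d),np.degrees(np.arctan2(d[1],d[0]))%90)
E
```

```text
[639.1 216.6  58. ] 29.794590790464923 64.10085117060004
[612.3 229.6  58. ] 29.19557775231453 66.34220834955869
[624.  256.3  58. ] 30.17270488485497 70.84672528877998
[652.5 246.4  58. ] 32.73195784640533 65.8035692753553
[632.  237.2  58. ]
35.546014735899824 62.988877984839775
```

Call:
servo_tool(plan=[[0.004,0.002,0.01,0,0,0,100],[0,0,0.025,0,0,0,100],[0,0,0.03,0,0,0,100],[0,0,0.025,0,0,0,100],[0,0,0.01,0,0,0,100],[0,0,0,0,0,0,100]])

```text
t: 15.83
eef_pos: [624.5, 236.9, 41.8]
tcp_rot: [3.137, -0.0, 1.156]
ft_force: [0.4, -0.0, 0.7]
opening: 0.998
```

Call:
servo_tool(plan=[[0,0.004,0.008,0,0,0,100],[0,0,0.008,0,0,0,100],[0,0,0.002,0,0,0,80]])

```text
t: 16.08
eef_pos: [629.0, 235.7, 24.6]
tcp_rot: [3.136, -0.001, 1.157]
ft_force: [0.5, 0.5, -0.2]
opening: 0.968
```

Call:
servo_tool(plan=[[0,0,0,0,0,0,60],[0,0,0,0,0,0,45],[0,0,0,0,0,0,30],[0,0,0,0,0,0,10],[0,0,0,0,0,0,10],[0,0,0,0,0,0,10],[0,0,0,0,0,0,10],[0,0,0,0,0,0,10]])

```text
t: 16.75
eef_pos: [630.6, 236.1, 27.8]
tcp_rot: [3.132, -0.005, 1.157]
ft_force: [-0.1, 0.9, 0.5]
opening: 0.425
```

Call:
servo_tool(plan=[[0,0,0,0,0,0,10],[0,0,0,0,0,0,10],[0,0,0,0,0,0,10]])

```text
t: 17.0
eef_pos: [630.5, 236.1, 27.9]
tcp_rot: [3.132, -0.005, 1.157]
ft_force: [-0.0, -0.3, 0.8]
opening: 0.357
```

Call:
servo_tool(plan=[[0,0,-0.015,0.5,0,0,10],[0,0,-0.03,0,0,0,10],[0,0,-0.035,0,0,0,10],[0,0,-0.02,0,0,0,10],[0,0,0,0,0,0,10]])

```text
t: 17.42
eef_pos: [628.8, 235.4, 128.8]
tcp_rot: [-3.137, -0.001, 1.157]
ft_force: [0.4, -1.1, -0.5]
opening: 0.356
```

Call:
servo_tool(plan=[[-0.025,0.001,0,0,0,0,10],[-0.035,0.002,0,0,0,0,10],[-0.04,0.002,0,0,0,0,10],[-0.04,0.002,0,0,0,0,10],[-0.04,0.002,0,0,0,0,10],[-0.04,0.002,0,0,0,0,10],[-0.04,0.002,0,0,0,0,10],[-0.04,0.002,0,0,0,0,10]])

```text
t: 18.08
eef_pos: [517.8, -48.5, 122.4]
tcp_rot: [-3.137, -0.002, 1.168]
ft_force: [1.6, -0.4, -1.0]
opening: 0.356
```

Call:
servo_tool(plan=[[-0.04,0.002,0,0,0,0,10],[-0.04,0.002,0,0,0,0,10],[-0.04,0.002,0,0,0,0,10],[-0.035,0.002,0,0,0,0,10],[-0.025,0.001,0,0,0,0,10],[-0.015,0,0,0,0,0,10],[0,0,0,0,0,0,10],[0,0,0,0,0,0,10]])

```text
t: 18.75
eef_pos: [439.6, -244.4, 115.3]
tcp_rot: [-3.13, -0.002, 1.16]
ft_force: [1.1, -0.2, -0.9]
opening: 0.355
```

Call:
servo_tool(plan=[[-0.02,0.004,0,-0.6,0,0,10],[-0.02,0.004,0,0,0,0,10],[-0.006,0,0.01,0,0,0,10],[0,0,0.02,0,0,0,10],[0,0,0.025,0,0,0,10],[0,0,0.012,0,0,0,10],[0,0,0,0,0,0,10]])

```text
t: 19.33
eef_pos: [430.0, -284.0, 42.0]
tcp_rot: [-3.139, -0.003, 1.165]
ft_force: [-0.8, 0.3, -1.0]
opening: 0.356
```

Call:
servo_tool(plan=[[-0.005,0,0.003,0,0,0,10],[0,0,0.004,0,0,0,10],[0,0,0.001,0,0,0,10]])

```text
t: 19.58
eef_pos: [428.3, -286.3, 32.9]
tcp_rot: [-3.137, -0.004, 1.168]
ft_force: [-5.1, 1.2, 14.7]
opening: 0.357
```

Contact, seated. Release and rise; turn back to yaw 90.

Call:
servo_tool(plan=[[0,0,0,0,0,0,40],[0,0,0,0,0,0,55],[0,0,0,0,0,0,70],[0,0,0,0,0,0,70],[0,0,-0.008,0,0,0,70],[0,0,-0.02,0,0,0,70],[0,0,-0.035,0,0,0,100],[0,0,-0.035,0,0,0,100]])

```text
t: 20.25
eef_pos: [427.2, -285.1, 132.0]
tcp_rot: [-3.131, -0.006, 1.167]
ft_force: [0.7, 0.1, -0.1]
opening: 0.783
```

Call:
servo_tool(plan=[[0,0,-0.02,0,0,-6,100],[0,0,0,0,0,-6,100],[0,0,0,0,0,-6,100],[0,0,0,0,0,-5.5,100],[0,0,0,0,0,0,100]])

```text
t: 20.67
eef_pos: [429.3, -287.0, 165.5]
tcp_rot: [3.137, 0.001, 1.596]
ft_force: [-0.7, 0.5, 0.3]
opening: 0.997
```

Call:
servo_tool(plan=[[0.018,0.012,0,0,0,1.4,100],[0.028,0.019,0,0,0,0,100],[0.033,0.022,0,0,0,0,100],[0.033,0.022,0,0,0,0,100],[0.033,0.022,0,0,0,0,100],[0.033,0.022,0,0,0,0,100],[0.033,0.022,0,0,0,0,100],[0.028,0.019,0,0,0,0,100]])

```text
t: 21.33
eef_pos: [596.0, -45.3, 170.5]
tcp_rot: [3.134, 0.003, 1.53]
ft_force: [0.1, -0.4, 0.1]
opening: 1.001
```

Call:
servo_tool(plan=[[0.022,0.015,0,0,0,0,100],[0.014,0.01,0,0,0,0,100],[0.005,0.004,0,0,0,0,100],[0,0,0,0,0,0,100],[0,0,0,0,0,0,100]])

```text
t: 21.75
eef_pos: [629.8, 2.9, 171.4]
tcp_rot: [3.133, 0.002, 1.523]
ft_force: [-0.9, -1.1, -0.3]
opening: 0.999
```

```bash
python3 - <<'E'
from m import *
s=env.state(); print(s['eef_pos'],s['tcp_rot'])
a=S['img'][145:255,220:350]
cv2.imwrite('pics/p10.png',cv2.resize(a,None,fx=5,fy=5,interpolation=cv2.INTER_CUBIC))
E
```

```text
[629.6   2.2 171.4] [3.1 0.  1.5]
```

View pics/p10.png

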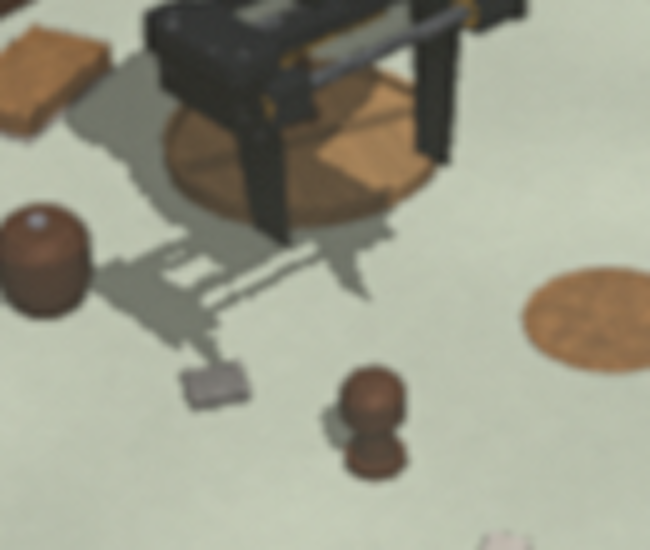

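```bash
python3 - <<'E'
from m import *
q=lambda u,v,z:onz(S,(u+.5)/5-.5+220,(v+.5)/5-.5+145,z)
print('head',q(373,400,40),'head width',np.linalg.norm(q(341,400,40)-q(406,400,40)),'flange',q(376,455,7))
E
```

```text
head [621.1  -1.6  40. ] head width 33.29295610608953 flange [623.9   1.7   7. ]
```

Call:
servo_tool(plan=[[-0.002,-0.005,0.01,0.4,0,-2.7,100],[-0.002,-0.004,0.025,0,0,0,100],[0,0,0.03,0,0,0,100],[0,0,0.03,0,0,0,100],[0,0,0.02,0,0,0,100],[0,0,0.01,0,0,0,100],[0,0,0,0,0,0,100]])

```text
t: 22.53
eef_pos: [620.2, -8.9, 45.5]
tcp_rot: [3.134, 0.003, 1.562]
ft_force: [-0.5, -0.6, 0.4]
opening: 0.996
```

Call:
servo_tool(plan=[[0.008,0.001,0.006,0.3,0,0,100],[0,0,0.01,0,0,0,100],[0,0,0.007,0,0,0,100],[0,0,0,0,0,0,80]])

```text
t: 22.87
eef_pos: [622.9, -1.2, 23.7]
tcp_rot: [3.136, 0.004, 1.56]
ft_force: [-0.6, -1.1, -0.3]
opening: 0.97
```

Call:
servo_tool(plan=[[0,-0.003,0.003,0,0,0,60],[0,0,0,0,0,0,45],[0,0,0,0,0,0,30],[0,0,0,0,0,0,10],[0,0,0,0,0,0,10],[0,0,0,0,0,0,10],[0,0,0,0,0,0,10],[0,0,0,0,0,0,10]])

```text
t: 23.53
eef_pos: [620.7, -1.1, 22.6]
tcp_rot: [3.132, 0.004, 1.561]
ft_force: [1.2, -0.1, 0.4]
opening: 0.425
```

Call:
servo_tool(plan=[[0,0,0,0,0,0,10],[0,0,0,0,0,0,10],[0,0,0,0,0,0,10]])

```text
t: 23.78
eef_pos: [620.8, -1.1, 22.7]
tcp_rot: [3.132, 0.004, 1.561]
ft_force: [-0.1, -0.4, 0.1]
opening: 0.365
```

Call:
servo_tool(plan=[[0,0,-0.01,0.4,0,0,10],[0,0,-0.02,0,0,0,10],[0,0,-0.03,0,0,0,10],[0,0,-0.02,0,0,0,10],[0,0,0,0,0,0,10]])

```text
t: 24.2
eef_pos: [619.3, -0.7, 103.5]
tcp_rot: [-3.138, 0.004, 1.56]
ft_force: [-0.0, 0.5, -0.7]
opening: 0.363
```

Call:
servo_tool(plan=[[-0.018,-0.014,0,0,0,0,10],[-0.028,-0.022,0,0,0,0,10],[-0.03,-0.024,0,0,0,0,10],[-0.03,-0.024,0,0,0,0,10],[-0.03,-0.024,0,0,0,0,10],[-0.03,-0.023,0,0,0,0,10],[-0.022,-0.017,0,0,0,0,10],[-0.012,-0.01,0,0,0,0,10]])

```text
t: 24.87
eef_pos: [453.8, -202.6, 100.9]
tcp_rot: [-3.14, 0.003, 1.568]
ft_force: [0.8, -0.7, -0.4]
opening: 0.358
```

Call:
servo_tool(plan=[[-0.005,-0.004,0,0,0,0,10],[0,0,0,0,0,0,10],[0,0,0,0,0,0,10]])

```text
t: 25.12
eef_pos: [447.4, -209.7, 99.6]
tcp_rot: [-3.138, 0.001, 1.563]
ft_force: [-0.1, 0.2, -0.5]
opening: 0.363
```

Call:
servo_tool(plan=[[-0.003,0.006,0,0,0,0,10],[0,0,0.015,0,0,0,10],[0,0,0.025,0,0,0,10],[0,0,0.015,0,0,0,10],[0,0,0.004,0,0,0,10],[0,0,0,0,0,0,10]])

```text
t: 25.62
eef_pos: [460.6, -209.7, 38.5]
tcp_rot: [3.141, 0.004, 1.57]
ft_force: [0.5, -0.6, 0.6]
opening: 0.363
```

Call:
servo_tool(plan=[[-0.003,-0.005,0.003,0,0,0,10],[0,0,0.004,0,0,0,10],[0,0,0.002,0,0,0,10]])

```text
t: 25.87
eef_pos: [457.1, -212.3, 30.2]
tcp_rot: [3.139, 0.005, 1.573]
ft_force: [1.3, 0.8, -0.8]
opening: 0.364
```

Call:
servo_tool(plan=[[0,0,0.003,0,0,0,10],[0,0,0.002,0,0,0,10]])

```text
t: 26.03
eef_pos: [457.6, -212.7, 27.1]
tcp_rot: [3.137, 0.006, 1.573]
ft_force: [-10.9, 4.6, 49.9]
opening: 0.363
```

Call:
servo_tool(plan=[[0,0,-0.001,0,0,0,10],[0,0,0,0,0,0,40],[0,0,0,0,0,0,55],[0,0,0,0,0,0,70],[0,0,0,0,0,0,70],[0,0,0,0,0,0,70]])

```text
t: 26.53
eef_pos: [458.4, -213.5, 30.0]
tcp_rot: [3.133, 0.008, 1.572]
ft_force: [0.1, -0.4, -0.1]
opening: 0.625
```

Call:
servo_tool(plan=[[0,0,-0.008,0,0,0,70],[0,0,-0.02,0,0,0,70],[0,0,-0.035,0,0,0,100],[0,0,-0.035,0,0,0,100],[0,0,-0.025,0,0,0,100],[0,0,0,0,0,0,100]])

```text
t: 27.03
eef_pos: [456.4, -211.9, 158.4]
tcp_rot: [3.138, 0.005, 1.572]
ft_force: [0.4, -1.3, 0.1]
opening: 0.925
```

Call:
servo_tool(plan=[[-0.003,0.02,0,0,0,0,100],[-0.005,0.03,0,0,0,0,100],[-0.005,0.035,0,0,0,0,100],[-0.005,0.035,0,0,0,0,100],[-0.005,0.03,0,0,0,0,100],[-0.004,0.02,0,0,0,0,100],[-0.003,0.01,0,0,0,0,100],[0,0,0,0,0,0,100]])

```text
t: 27.7
eef_pos: [642.4, -241.5, 160.9]
tcp_rot: [3.137, 0.006, 1.571]
ft_force: [-0.2, -0.1, -0.1]
opening: 0.996
```

```bash
python3 - <<'E'
from m import *
s=env.state(); print(s['eef_pos'],s['tcp_rot'])
a=S['img'][120:240,190:350]
cv2.imwrite('pics/p11.png',cv2.resize(a,None,fx=5,fy=5,interpolation=cv2.INTER_CUBIC))
E
```

```text
[ 640.5 -241.1  161. ] [3.1 0.  1.6]
```

View pics/p11.png

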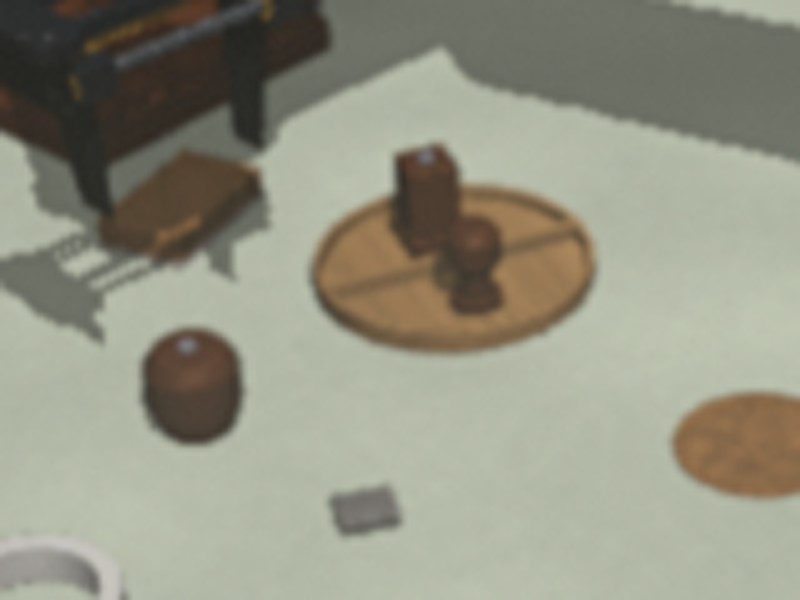

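Square foot and knob stand upright in separate bays of the round tray. Now the bun foot at (650.5, -242).

Call:
servo_tool(plan=[[0,0.005,0.01,0.2,0.3,0,100],[0,0.003,0.025,0,0,0,100],[0,0,0.03,0,0,0,100],[0,0,0.02,0,0,0,100],[0,0,0.005,0,0,0,100],[0,0,0,0,0,0,100]])

```text
t: 28.3
eef_pos: [645.1, -240.6, 67.5]
tcp_rot: [-3.14, -0.001, 1.569]
ft_force: [0.4, 0.5, -0.0]
opening: 1.0
```

Call:
servo_tool(plan=[[-0.001,0.005,0.0,0,0,0,100],[0,0,0.02,0,0,0,100],[0,0,0.02,0,0,0,100],[0,0,0.008,0,0,0,100],[0,0,0,0,0,0,100]])

```text
t: 28.72
eef_pos: [653.1, -243.1, 24.3]
tcp_rot: [3.136, 0.002, 1.568]
ft_force: [-0.4, -0.2, -0.1]
opening: 0.998
```

Call:
servo_tool(plan=[[0.001,-0.003,0.005,0.3,0,0,100],[0,0,0.004,0,0,0,85],[0,-0.001,0.002,0,0,0,80]])

```text
t: 28.97
eef_pos: [650.6, -242.7, 16.2]
tcp_rot: [3.137, 0.004, 1.568]
ft_force: [-0.1, -0.2, -0.1]
opening: 0.911
```

Call:
servo_tool(plan=[[0,0,0,0,0,0,65],[0,0,0,0,0,0,55],[0,0,0,0,0,0,40],[0,0,0,0,0,0,20],[0,0,0,0,0,0,20],[0,0,0,0,0,0,20],[0,0,0,0,0,0,20],[0,0,0,0,0,0,20]])

```text
t: 29.63
eef_pos: [651.0, -243.0, 18.2]
tcp_rot: [3.135, 0.005, 1.568]
ft_force: [-0.5, 0.6, -1.3]
opening: 0.578
```

Call:
servo_tool(plan=[[0,0,-0.015,0.4,0.3,0,20],[0,0,-0.03,0,0,0,20],[0,0,-0.035,0,0,0,20],[0,0,-0.02,0,0,0,20],[0,0,0,0,0,0,20]])

```text
t: 30.05
eef_pos: [649.8, -242.4, 119.1]
tcp_rot: [-3.135, -0.004, 1.568]
ft_force: [0.3, -0.4, -0.6]
opening: 0.577
```

Call:
servo_tool(plan=[[0.02,-0.006,0,0,0,0,20],[0.032,-0.01,0,0,0,0,20],[0.038,-0.012,0,0,0,0,20],[0.038,-0.012,0,0,0,0,20],[0.038,-0.012,0,0,0,0,20],[0.038,-0.012,0,0,0,0,20],[0.038,-0.012,0,0,0,0,20],[0.038,-0.012,0,0,0,0,20]])

```text
t: 30.72
eef_pos: [558.8, 40.7, 113.2]
tcp_rot: [-3.134, -0.002, 1.557]
ft_force: [0.8, 0.7, -0.0]
opening: 0.576
```

Call:
servo_tool(plan=[[0.038,-0.012,0,0,0,0,20],[0.038,-0.012,0,0,0,0,20],[0.038,-0.012,0,0,0,0,20],[0.038,-0.012,0,0,0,0,20],[0.038,-0.012,0,0,0,0,20],[0.03,-0.008,0,0,0,0,20],[0.018,-0.005,0,0,0,0,20],[0,0,0,0,0,0,20]])

```text
t: 31.38
eef_pos: [477.8, 295.3, 106.4]
tcp_rot: [-3.126, -0.0, 1.562]
ft_force: [-0.3, -0.8, -1.2]
opening: 0.578
```

Call:
servo_tool(plan=[[-0.001,0,0,-0.8,0,0,20],[0,0,0.015,0,0,0,20],[0,0,0.025,0,0,0,20],[0,0,0.02,0,0,0,20],[0,0,0.005,0,0,0,20],[0,0,0,0,0,0,20]])

```text
t: 31.88
eef_pos: [477.5, 290.7, 36.7]
tcp_rot: [3.141, 0.001, 1.562]
ft_force: [0.0, -0.6, -0.8]
opening: 0.574
```

Call:
servo_tool(plan=[[0.003,0.001,0.005,0,0,0,20],[0,0,0.005,0,0,0,20],[0,0,0.002,0,0,0,20]])

```text
t: 32.13
eef_pos: [479.9, 292.6, 25.4]
tcp_rot: [3.139, 0.0, 1.56]
ft_force: [0.1, 0.2, -0.7]
opening: 0.579
```

Call:
servo_tool(plan=[[0,0,0.003,0,0,0,20],[0,0,0.0015,0,0,0,20]])

```text
t: 32.3
eef_pos: [480.2, 292.9, 22.7]
tcp_rot: [3.138, -0.001, 1.56]
ft_force: [-10.5, -2.6, 31.8]
opening: 0.581
```

Call:
servo_tool(plan=[[0,0,-0.001,0,0,0,20],[0,0,0,0,0,0,65],[0,0,0,0,0,0,80],[0,0,0,0,0,0,90],[0,0,0,0,0,0,90],[0,0,0,0,0,0,90]])

```text
t: 32.8
eef_pos: [481.2, 293.5, 25.8]
tcp_rot: [3.134, -0.002, 1.56]
ft_force: [-0.1, -0.5, 0.7]
opening: 0.865
```

Call:
servo_tool(plan=[[0,0,-0.008,0,0,0,90],[0,0,-0.02,0,0,0,100],[0,0,-0.035,0,0,0,100],[0,0,-0.04,0,0,0,100],[0,0,-0.04,0,0,0,100],[0,0,-0.035,0,0,0,100],[0,0,-0.005,0,0,0,100],[0,0,0,0,0,0,100]])

```text
t: 33.47
eef_pos: [478.7, 292.4, 219.0]
tcp_rot: [3.137, -0.001, 1.56]
ft_force: [1.4, -0.3, -0.0]
opening: 1.002
```

Call:
servo_tool(plan=[[0.02,0.007,0,0,0,0,100],[0.032,0.011,0,0,0,0,100],[0.032,0.011,0,0,0,0,100],[0.03,0.01,0,0,0,0,100],[0.02,0.005,0,0,0,0,100],[0.007,0.002,0,0,0,0,100],[0,0,0,0,0,0,100],[0,0,0,0,0,0,100]])

```text
t: 34.13
eef_pos: [525.7, 436.3, 212.9]
tcp_rot: [-3.14, 0.004, 1.558]
ft_force: [-0.3, -0.3, -0.7]
opening: 0.999
```

```bash
python3 - <<'E'
from m import *
s=env.state(); print(s['eef_pos'],s['tcp_rot'])
a=S['img'][190:320,350:510]
cv2.imwrite('pics/p12.png',cv2.resize(a,None,fx=4,fy=4,interpolation=cv2.INTER_CUBIC))
E
```

```text
[525.7 435.7 213.6] [-3.1  0.   1.6]
```

View pics/p12.png

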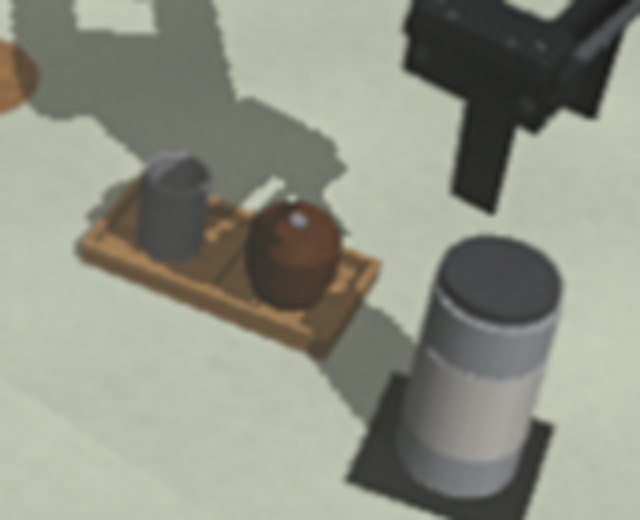

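Bun foot and ferrule stand upright in their bays. I'm directly over the tin, so down to about 85.

Call:
servo_tool(plan=[[0.001,0,0.015,0,0,0,100],[0,0,0.03,0,0,0,100],[0,0,0.03,0,0,0,100],[0,0,0.025,0,0,0,100],[0,0,0.008,0,0,0,100],[0,0,0,0,0,0,100]])

```text
t: 34.73
eef_pos: [526.8, 430.4, 106.4]
tcp_rot: [3.138, 0.001, 1.552]
ft_force: [-0.1, 0.0, -0.1]
opening: 0.999
```

Call:
servo_tool(plan=[[0.006,0,0.005,0,0,-1,100],[0,-0.001,0.01,0,0,0,100],[0,0,0.005,0,0,0,100],[0,0,0,0,0,0,100]])

```text
t: 35.07
eef_pos: [527.5, 436.7, 89.3]
tcp_rot: [3.133, -0.002, 1.57]
ft_force: [0.3, -0.7, 0.0]
opening: 0.996
```

Call:
servo_tool(plan=[[0,-0.002,0.006,0.4,0,0,90],[0,0,0.002,0,0,0,80],[0,0,0,0,0,0,70],[0,0,0,0,0,0,60],[0,0,0,0,0,0,40],[0,0,0,0,0,0,40],[0,0,0,0,0,0,40],[0,0,0,0,0,0,40]])

```text
t: 35.73
eef_pos: [525.8, 437.3, 82.2]
tcp_rot: [3.139, -0.003, 1.57]
ft_force: [0.7, -0.4, -1.8]
opening: 0.69
```

Call:
servo_tool(plan=[[0,0,-0.015,0.2,-0.2,0,40],[0,0,-0.03,0,0,0,40],[0,0,-0.035,0,0,0,40],[0,0,-0.03,0,0,0,40],[0,0,-0.01,0,0,0,40],[0,0,0,0,0,0,40]])

```text
t: 36.23
eef_pos: [524.2, 436.1, 202.4]
tcp_rot: [-3.133, 0.006, 1.57]
ft_force: [-0.2, 0.3, -3.8]
opening: 0.694
```

Call:
servo_tool(plan=[[-0.018,-0.002,0,0,0,0,40],[-0.03,-0.005,0,0,0,0,40],[-0.035,-0.007,-0.002,0,0,0,40],[-0.035,-0.007,-0.002,0,0,0,40],[-0.035,-0.007,-0.002,0,0,0,40],[-0.035,-0.007,-0.002,0,0,0,40],[-0.035,-0.007,-0.002,0,0,0,40],[-0.035,-0.007,0,0,0,0,40]])

```text
t: 36.9
eef_pos: [468.3, 172.3, 200.1]
tcp_rot: [-3.119, 0.01, 1.578]
ft_force: [0.8, -0.6, -3.8]
opening: 0.691
```

Call:
servo_tool(plan=[[-0.033,-0.005,0,-0.6,0.3,0,40],[-0.033,-0.005,0,-0.6,0.3,0,40],[-0.03,-0.004,0,0,0,0,40],[-0.025,-0.003,0,0,0,0,40],[-0.018,-0.002,0,0,0,0,40],[-0.01,-0.001,0,0,0,0,40],[0,0,0,0,0,0,40],[0,0,0,0,0,0,40]])

```text
t: 37.57
eef_pos: [439.4, 10.7, 189.6]
tcp_rot: [-3.124, -0.0, 1.572]
ft_force: [0.0, -0.6, -2.9]
opening: 0.69
```

Call:
servo_tool(plan=[[-0.005,0.003,0,-0.9,0,0,40],[0,0,0.015,0,0,0,40],[0,0,0.025,0,0,0,40],[0,0,0.025,0,0,0,40],[0,0,0.018,0,0,0,40],[0,0,0.004,0,0,0,40],[0,0,0,0,0,0,40]])

```text
t: 38.15
eef_pos: [443.9, 9.0, 97.5]
tcp_rot: [3.138, -0.0, 1.578]
ft_force: [0.8, 0.1, -3.2]
opening: 0.69
```

Call:
servo_tool(plan=[[-0.004,0,0.006,0.2,0,0,40],[0,0,0.006,0,0,0,40],[0,0,0,0,0,0,40]])

```text
t: 38.4
eef_pos: [445.1, 5.3, 86.0]
tcp_rot: [3.139, -0.0, 1.58]
ft_force: [-0.3, 0.7, -3.3]
opening: 0.688
```

Call:
servo_tool(plan=[[0,-0.002,0.004,0,0,0,40],[0,0,0.002,0,0,0,40],[0,0,0,0,0,0,40]])

```text
t: 38.65
eef_pos: [443.7, 5.1, 80.6]
tcp_rot: [3.136, 0.0, 1.58]
ft_force: [-0.4, 0.7, -3.2]
opening: 0.691
```

Call:
servo_tool(plan=[[0,0,0.004,0.2,0,0,40],[0,0,0.002,0,0,0,40]])

```text
t: 38.82
eef_pos: [444.2, 4.8, 77.3]
tcp_rot: [3.137, 0.001, 1.58]
ft_force: [-11.4, 0.9, 48.7]
opening: 0.691
```

Contact, centred at (444, 5). Release and rise.

Call:
servo_tool(plan=[[0,0,-0.001,0,0,0,40],[0,0,0,0,0,0,75],[0,0,0,0,0,0,90],[0,0,0,0,0,0,100],[0,0,0,0,0,0,100],[0,0,0,0,0,0,100]])

```text
t: 39.32
eef_pos: [445.5, 4.6, 79.9]
tcp_rot: [3.133, 0.002, 1.58]
ft_force: [-0.1, -0.5, 0.8]
opening: 0.965
```

Call:
servo_tool(plan=[[0,-0.001,-0.006,0,0,0,100],[0,0,-0.015,0,0,0,100],[0,0,-0.03,0,0,0,100],[0,0,-0.04,0,0,0,100],[0,0,-0.04,0,0,0,100],[0,0,-0.03,0,0,0,100],[0,0,0,0,0,0,100]])

```text
t: 39.9
eef_pos: [441.3, 5.0, 248.3]
tcp_rot: [3.139, 0.001, 1.58]
ft_force: [-0.7, 0.3, 0.0]
opening: 1.003
```

Call:
servo_tool(plan=[[0.02,0,0,0,0,0,100],[0.04,0,0,0,0,0,100],[0.04,0,0,0,0,0,100],[0.04,0,0,0,0,0,100],[0.04,0,0,0,0,0,100],[0.04,0,0,0,0,0,100],[0.04,0,0,0,0,0,100],[0.04,0,0,0,0,0,100]])

```text
t: 40.57
eef_pos: [438.0, 311.1, 249.9]
tcp_rot: [3.134, 0.003, 1.569]
ft_force: [2.3, -0.4, -0.5]
opening: 0.997
```

Call:
servo_tool(plan=[[0.04,0,0,0,0,0,100],[0.04,0,0,0,0,0,100],[0.04,0,0,0,0,0,100],[0.04,0,0,0,0,0,100],[0.03,0,0,0,0,0,100],[0.015,0,0,0,0,0,100],[0,0,0,0,0,0,100],[0,0,0,0,0,0,100]])

```text
t: 41.23
eef_pos: [431.5, 531.4, 242.5]
tcp_rot: [3.14, 0.007, 1.577]
ft_force: [0.0, -0.1, -0.2]
opening: 0.999
```

```bash
python3 - <<'E'
from m import *
a=S['img'][145:335,200:500]; b=T['img'][170:280,180:480]
cv2.imwrite('pics/p13.png',np.vstack([cv2.resize(a,(660,338)),cv2.resize(b,(660,242))]))
h=cv2.cvtColor(cv2.GaussianBlur(T['img'],(3,3),0),cv2.COLOR_BGR2HSV);m=cv2.inRange(h,(0,0,0),(180,255,70));m[:, :305]=0;m[:,348:]=0;m[:215]=0;m[255:]=0
k=max(cv2.findContours(m,0,1)[0],key=cv2.contourArea);f=cv2.minEnclosingCircle(k);print('lid',onz(T,*f[0],135),f[1])
E
```

```text
lid [444.5   3.7 135. ] 12.585294723510742
```

View pics/p13.png

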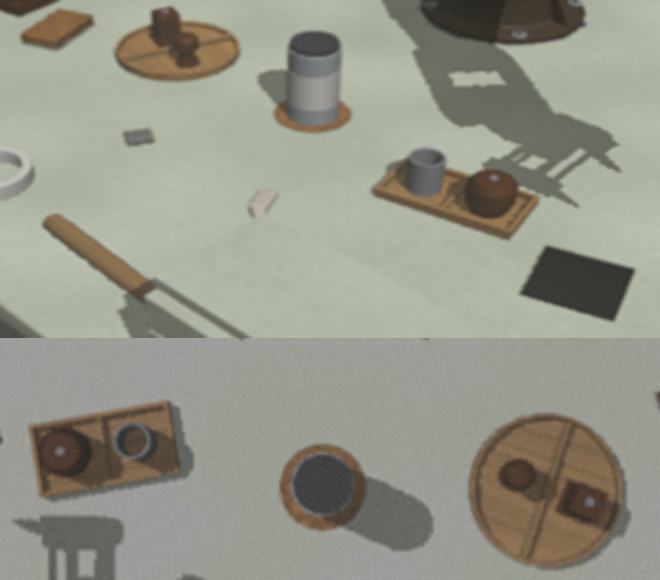

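All is in place: lid at (444.5, 3.7) over the mat centre (443.8, 5.0), and all four parts upright in their own bays. Handing in.

```bash
python3 -c "
from cell import env
print(env.job_done())"
```

```text
the job is handed in; nothing more can be done
None
```

Both kits are made up and the tin is back on its cork mat; I handed the job in at about 41 s of the 144 s allowed. I moved the tin to the pad first, freed the boxed-in ferrule, placed all four parts, then put the tin back.

- **Rectangular tray:** the last pictures from both cameras show the bun foot and ferrule upright in separate bays.
- **Round tray:** the same pictures show the square foot and knob upright in separate bays.
- **Tin:** it stands upright, with its lid measured at (444.5, 3.7) mm against the mat centre at (443.8, 5.0) mm, so about 1.5 mm off centre.
- **At hand-in:** nothing had been knocked over, and the open gripper was well clear of everything.

Three points did not go exactly as expected:
- **Set-down force:** four of the set-downs were firmer than intended. The ferrule, knob and tin peaked near 50 N and the bun foot near 32 N at the wrist, against the 120 N limit.
- **Long tray check:** my first attempt to triangulate its corners mismatched them between the two views. I dropped that result and placed the tray from the top view at the stated 16 mm rim height. The floor contacts were consistent with this.
- **Drift:** the arm crept a few mm during holds, so I corrected as I went.

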